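# Latch the biscuit tin

### The job

Latch the aluminium tin's shut lid with its toggle latch: first hook the bail's crossbar over the keeper on the lid so that it sits under the keeper's lip, then fold the lever back over past centre and press it gently down until it rests firmly on its rubber stud, without driving it hard into the stud. Leave the things on the lazy susan where they are.

Things in the scene. Friction and masses are not known exactly. Their poses are not given: they have to be found in the camera images.
- tin: aluminium box 280 x 170 x 110 mm high, fixed. Origin on its underside, straight below the latch pivot: it reaches 90 mm to -x, 190 mm to +x and 85 mm to each side in y. +x is the way from lever to keeper, y runs along the latch's pivot axes, z is up. Its top is level, 110 mm up: a fixed deck up to x = 24 mm, from there on the lid.
- lid (a joint): the box's lid, hinged at its far (+x) edge, rad: 0 shut, positive is open; it starts shut and lies shut by its own weight
- pivot (a point): the lever's pivot axis, 14 mm above the deck, between two steel cheeks (22 mm long, 24 mm over both, 20 mm high). The bail hangs on a pin carried by the lever, 14 mm from the pivot; seen with +x to the right and z up, the pin lies 0.244 rad anticlockwise of the lever's direction (lever flat: 13.6 mm to -x and 3.4 mm below the pivot).
- lever (a joint): steel lever's angle, rad: 0 level, pointing to the box's -x; pi/2 upright; more leans to the keeper (stop at 2.25). Starts 1.5 to 1.85. Stiff pivot (0.11 N m): it stays where left. With the bail hooked, springs resist down to dead centre (about 0.31), then help a little. Its end needs about 5 N. Home: its underside rests on the stud, at 0 to 0.2 depending on the stud.
- lever_end (a point): centre of the lever's end piece, 51 mm from the pivot: a steel plate 14 mm along the lever, 26 mm wide (in y) and 6 mm thick; the blade between is 16 mm wide and 4 mm thick
- stud_mount: steel foot, 14 mm across, 4 mm high, of the lever's stop, 38 mm to -x of the pivot; origin on the deck. On it a round black rubber stud, 10 mm across, its top anywhere from 12 to 19.5 mm above the deck (screw setting, not measured): find it by feel. It gives about 1 mm for 10 N; over 20 N of the lever on it is too hard.
- bail (a joint): angle of the bail (wire loop) against the lever, rad; the bail's slope above level, from its pin towards +x, is 1.0 + this - the lever's angle. It keeps its angle by friction (0.5 N at its end moves it), so when the lever turns it is carried along and lifts off, unless hooked under the lip.
- crossbar (a point): middle of the bail's crossbar: steel, 5 mm thick, 30 mm long in y, 69.6 mm from the bail's pin; the bail's arms run 15 mm to each side. Springs let the bail stretch up to 12 mm, at 4 N per mm; it cannot shorten. Pushing the crossbar back towards the pin swings the raised lever back, which takes about 8 N.
- bail_grip (a point): centre of the T grip on the bail's end: a round steel rod 36 mm long in y and 10 mm thick, to be pinched on its two ends. It is 20 mm from the crossbar square to the bail (above it when the bail lies level) and 5 mm further out along the bail.
- keeper (a point): seat of the crossbar's middle when hooked, on the lid, 62 mm to +x of the pivot, 9.2 mm above the lid; axes as the box. The steel keeper is a hook open to +x, 16 mm wide: post face 2.5 mm to -x of here, lip above (underside +4.3, top +8.3 mm, reaching 1.5 mm to +x), base plate 4.2 mm below. The bar comes down more than 4 mm to +x of here, below the lip, then back to the post.
- susan: white plastic lazy susan, 300 mm across, its upper face 24 mm above the shelf; origin at its centre on the shelf
- shaker: stainless shaker with lid, 77 mm across, 172 mm high, standing on the lazy susan; origin at its foot
- jug: small white ceramic jug, 68 mm across, 85 mm high, on the lazy susan; origin at its foot
- bowl: glass bowl, 100 mm across, 48 mm high, on the lazy susan; origin at its foot
- tongs: red tongs, 190 mm long, lying on the lazy susan; origin at the middle of the underside

How it is judged:
On the way, in this order (a step that is already met when the one before it is completed fails the run):
1. the crossbar sits under the keeper's lip, against the post, with the lever still raised (distance between crossbar and keeper below 0.0045 m and value of joint lever above 0.7 rad), for 0.2 s.
2. the lever, past centre, rests on its stud with the bail under tension (value of joint lever below 0.25 rad and contact force between stud_mount and anything else above 0.5 N and distance between crossbar and keeper below 0.0045 m), for 0.2 s.
At the end, for the whole second after the job is handed in: The bail's crossbar is in the keeper (within 4.5 mm of its seat), the lever is past centre (below 0.25 rad), at rest and pressing on its rubber stud with at least 0.5 N, and the lid is shut (below 0.03 rad) (all of step 2 and value of joint lid below 0.03 rad and velocity of joint lever between -0.05 and 0.05 rad/s); the robot touches nothing.
It fails at once if the lever is driven into its stud with more than 20 N (contact force between stud_mount and anything else above 20 N).
It fails at once if the lid is lifted open (value of joint lid above 0.15 rad).
It fails at once if something on the lazy susan is moved by more than 3 cm (distance of any of shaker, jug, bowl, tongs from where it was at the start of the episode above 0.03 m).
It also fails if it takes over 72 s, if anything falls off the work surface, if the arm or the gripper's body presses on something with over 40 N, if the wrist force passes 120 N, or if a joint passes its speed limit or range.

### The arm

A 6-joint arm with a two-finger parallel gripper is mounted at the origin on the work surface. World frame = base frame: x ahead of the robot, y to its left, z up, the work surface at z = 0. Lengths are in m, angles in rad, forces in N, time in s.
With the tool pointing down it reaches from about 0.275 to 0.875 m from the base axis. Payload 12.5 kg.
Tool frame: the origin (TCP) lies at the very end of the fingers, on their centre line; the grasp point (between the pads) lies 19 mm behind it; z points along the fingers, y is the line along which they close (so a half turn about z gives the same grasp; the last joint's range is limited). The gripper opens to 85 mm and grips with 20 to 120 N. Pads are 22 mm wide; open, the fingers measure 114 mm over their backs; the gripper's body (76 mm by 85 mm) begins 54 mm behind the grasp point. The pads swing forward as they close: fully open they stand 13 mm farther back than shut.
Start: joints at [-1.317, 0.351, 1.652, -0, 1.139, -0.085], TCP at [0.183, -0.519, 0.231] pointing down, gripper open.
Joint ranges: [-2.75, 2.75], [-0.79, 2.1], [0.01, 2.65], [-1.57, 4.71], [0.07, 3.14], [-2.87, 2.87]. Speed limits (rad/s): [2.22, 2.22, 2.79, 3.14, 3.14, 3.14].

### API

Orientations are given as a 3x3 rotation matrix whose columns are the frame's x, y, z axes.
In Python, from bench import manip gives the robot as it stands. Calls block until the motion is done:
- manip.move_ptp(position, orientation): joint-space move of the TCP to a pose.
- manip.move_l(position, attitude=None, max_speed=0.15): straight line of the TCP; attitude=None keeps the orientation; max_speed is the mean speed in m/s.
- manip.move_j(angles): joint-space move.
- manip.set_gripper(opening, effort=None): opening from 0.0 (shut) to 1.0 (fully open); effort is the grip in N (None keeps the last); returns when the fingers have stopped.
- manip.dwell(seconds).
- manip.inverse_kinematics(position, orientation): joint angles nearest the present ones, or None.
- manip.grab_frame(name): name is "scene" or "top" or "wrist"; returns (picture, depth): 400x640x3 uint8, red, green, blue; 400x640 float32, m along the optical axis (not along the pixel's ray), 0 where there is no reading.
- manip.get_calibration(name): a dict with "camera_matrix" (3x3 intrinsics, pixels), "R" (3x3) and "t" (3): a world point X has camera coordinates R X + t. Camera axes: x right, y down, z forward; pixel columns grow to the right and rows downward; lengths in m; the calibration is good to about 2 mm. A picture is of the moment at which its call begins: read the wrist's pose just before it. get_calibration takes no time and is no camera call; for the wrist camera it gives the pose at the moment of the call.
A pose or a line that the arm cannot do raises manip.Unreachable and nothing moves.
- manip.sign_off(): hands the job in; it is judged then, once.
Trained networks look in the newest picture that a camera, given by its name, has taken for a name from the list of things; names that differ only in an ending like _2 or _b are one class to them, and where a whole thing is asked for, a point or a joint stands for the part that bears it (a point fixed in the world has none). Each returns a list of dicts, best first, with "confidence" (0 to 1); they miss things now and then, are a little off and sometimes report something else, mostly with a low value. They report only what shows in the picture. A call takes as long as a camera call.
- manip.look_for(camera, name): "at" ([x, y, z] in m, in world coordinates, good to about 4 mm: the middle of the surface that is visible of it).
Readings, each from a call of its own:
- manip.current_time(): time.
- manip.current_qpos(): joint angles.
- manip.current_joint_vel(): joint speeds.
- manip.current_joint_torque(): joint torques, N m.
- manip.current_ee_pos(): TCP position.
- manip.current_tcp_rot(): TCP orientation.
- manip.current_force(): force on the tool from outside, world axes, zero at the start.
- manip.current_ft_torque(): the same for the moment, N m.
- manip.current_grip_width(): opening from 0.0 (shut) to 1.0 (fully open).
- manip.current_grip_force(): force on a finger pad.
Only numpy, scipy, OpenCV 4.12 (cv2) and the standard library are available. Lean on these libraries where they do the work, as an engineer would, in place of code of your own. Each camera call takes 0.05 s, during which the arm holds its last target. There are 200 camera calls.

## Working session

There is one attempt and no reset: what is moved stays moved. The work goes in short steps, each a Python script; the robot and the scene stay as the last script left them, time stands still between calls to the robot, and variables do not carry over. Pictures are saved under pics/ and viewed, at most 10 in all, crops included, and the job is handed in when it is done.

```bash
mkdir -p pics; ls; cat > h.py <<'E'
import numpy as np, cv2
from bench import manip
def save(n,img,crop=None,scale=1):
    if crop: img=img[crop[1]:crop[3],crop[0]:crop[2]]
    if scale!=1: img=cv2.resize(img,None,fx=scale,fy=scale,interpolation=cv2.INTER_CUBIC)
    cv2.imwrite(f"pics/{n}.png",img[:,:,::-1])
def cloud(name):
    c=manip.get_calibration(name); p,d=manip.grab_frame(name)
    K,R,t=c["camera_matrix"],np.array(c["R"]),np.array(c["t"]); K=np.array(K)
    v,u=np.indices(d.shape)
    C=np.stack([(u-K[0,2])/K[0,0]*d,(v-K[1,2])/K[1,1]*d,d],-1)
    W=(C-t)@R; W[d==0]=np.nan
    return p,d,W
E
python3 - <<'E'
from h import *
np.set_printoptions(precision=4,suppress=True)
for cam in ["scene","top"]:
    p,d,W=cloud(cam); save(cam,p); np.savez(cam,p=p,d=d,W=W)
    c=manip.get_calibration(cam);print(cam,-np.array(c["R"]).T@np.array(c["t"]),c["camera_matrix"][0][0],np.array(c["R"])[2])
    for n in ["tin","lever","lever_end","stud_mount","bail","crossbar","bail_grip","keeper","shaker","jug","bowl","tongs","susan"]:
        try: print(n,[(np.array(r["at"]),round(r["confidence"],2)) for r in manip.look_for(cam,n)[:2]])
        except Exception as e: print(n,e)
print(manip.current_time())
E
```

```text
pics
scene [ 1.4343 -0.086   0.7907] 424.63480679482274 [-0.7989 -0.0885 -0.595 ]
tin [(array([0.6634, 0.0827, 0.1129]), 0.81)]
lever [(array([0.583, 0.097, 0.188]), 0.66)]
lever_end [(array([0.5853, 0.0971, 0.193 ]), 0.65)]
stud_mount []
bail [(array([0.6502, 0.0763, 0.1097]), 0.73), (array([0.591 , 0.0949, 0.1957]), 0.43)]
crossbar [(array([0.5913, 0.0928, 0.1966]), 0.5), (array([0.6523, 0.0739, 0.1122]), 0.41)]
bail_grip [(array([0.5866, 0.09  , 0.1968]), 0.43)]
keeper [(array([0.6494, 0.0794, 0.1105]), 0.97)]
shaker [(array([ 0.6031, -0.4475,  0.1362]), 0.96), (array([ 0.4809, -0.5553,  0.0871]), 0.65)]
jug [(array([ 0.4792, -0.5543,  0.0926]), 0.84)]
bowl [(array([ 0.4177, -0.3621,  0.0594]), 0.61)]
tongs [(array([ 0.4793, -0.4303,  0.0341]), 0.7)]
susan [(array([ 0.5186, -0.4054,  0.0288]), 0.73), (array([ 0.4831, -0.5547,  0.0902]), 0.67)]
top [ 0.5283 -0.1998  1.1112] 406.3296448606261 [ 0.0596 -0.0024 -0.9982]
tin [(array([0.5823, 0.0815, 0.1083]), 0.86)]
lever [(array([0.575 , 0.0947, 0.1802]), 0.5)]
lever_end [(array([0.5722, 0.099 , 0.1796]), 0.59)]
stud_mount [(array([0.5785, 0.0848, 0.1081]), 0.19)]
bail [(array([0.581 , 0.0925, 0.18  ]), 0.67)]
crossbar [(array([0.5826, 0.0938, 0.1873]), 0.67), (array([ 0.4875, -0.4237,  0.0269]), 0.27)]
bail_grip []
keeper [(array([0.643 , 0.0745, 0.1123]), 0.69)]
shaker [(array([ 0.5672, -0.4501,  0.1688]), 0.66), (array([ 0.4701, -0.4338,  0.0337]), 0.3)]
jug [(array([ 0.4594, -0.5481,  0.0599]), 0.62), (array([ 0.4866, -0.4223,  0.0267]), 0.43)]
bowl [(array([ 0.4335, -0.3656,  0.0478]), 0.68)]
tongs []
susan [(array([ 0.4899, -0.4241,  0.0257]), 0.63), (array([ 0.4714, -0.4345,  0.0331]), 0.33)]
1.4
```

View pics/scene.png

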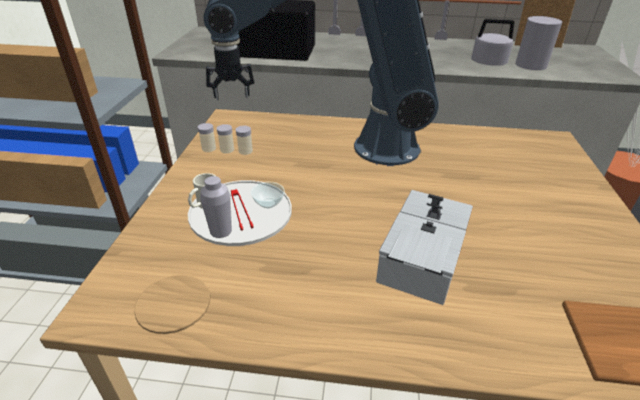

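```bash
python3 - <<'E'
import numpy as np,cv2
f=np.load("top.npz");W=f["W"];z=W[...,2]
m=(abs(z-.110)<.008)&(W[...,0]>.3)&(W[...,1]>-.2)
n,l,s,c=cv2.connectedComponentsWithStats(m.astype(np.uint8));i=1+np.argmax(s[1:,4]);P=W[l==i]
print(len(P),np.median(P[:,2]))
r=cv2.minAreaRect(P[:,:2].astype(np.float32));print(r)
print(cv2.boxPoints(r))
f=np.load("scene.npz");W=f["W"];z=W[...,2]
m=(abs(z-.110)<.006)&(W[...,0]>.3)&(W[...,1]>-.2)
n,l,s,c=cv2.connectedComponentsWithStats(m.astype(np.uint8));i=1+np.argmax(s[1:,4]);P=W[l==i]
print(len(P),np.median(P[:,2]));r=cv2.minAreaRect(P[:,:2].astype(np.float32));print(r,cv2.boxPoints(r))
E
```

```text
7552 0.1096861967548069
((0.5880807638168335, 0.09545379877090454), (0.17461441457271576, 0.2902005612850189), 71.68873596191406)
[[ 0.42289773  0.05815499]
 [ 0.6984036  -0.03301997]
 [ 0.75326383  0.13275261]
 [ 0.47775793  0.22392757]]
4842 0.10981056706875839
((0.5906568765640259, 0.09252212941646576), (0.17312519252300262, 0.29139775037765503), 71.84699249267578) [[ 0.42524067  0.05566125]
 [ 0.70213497 -0.03512538]
 [ 0.7560731   0.129383  ]
 [ 0.4791788   0.22016963]]
```

The scene view shows the tin with the latch assembly around px (434,207), the small keeper at (428,227), and the hinges on the near edge (about 393–440, 265). So tin +x points away from the robot. Next I'll take a closer look with the wrist camera.

```bash
cat >> h.py <<'E'
def tinframe(P,o,yaw):
    c,s=np.cos(yaw),np.sin(yaw); Q=P-np.array([o[0],o[1],0]); return np.stack([Q[...,0]*c+Q[...,1]*s,-Q[...,0]*s+Q[...,1]*c,Q[...,2]],-1)
E
python3 - <<'E'
from h import *
np.set_printoptions(precision=4,suppress=True)
yaw=-.318;ex=np.array([np.cos(yaw),np.sin(yaw)]);o=np.array([.5895,.094])-.05*ex;print(o)
for n in ["top","scene"]:
    W=np.load(n+".npz")["W"];T=tinframe(W,o,yaw)
    m=(abs(T[...,1])<.05)&(T[...,0]>-.08)&(T[...,0]<.18)&(T[...,2]>.114)
    P=T[m];P=P[np.argsort(-P[:,2])];print(n,len(P));print((P[::max(1,len(P)//40)]*1000).round(0).tolist())
# look from side: camera mounted on wrist; find its offset
c=manip.get_calibration("wrist");R=np.array(c["R"]);Rt=manip.current_tcp_rot();cam=-R.T@np.array(c["t"])
print("cam in tcp",np.array(Rt).T@(cam-np.array(manip.current_ee_pos())),"\n",np.array(Rt).T@R.T, "\n",c["camera_matrix"][0][0],"\nRt",Rt)
E
```

```text
[0.542  0.1096]
top 482
[[43.0, -14.0, 207.0], [40.0, 9.0, 204.0], [45.0, 2.0, 203.0], [38.0, 14.0, 202.0], [40.0, -11.0, 201.0], [46.0, -16.0, 200.0], [47.0, -4.0, 196.0], [51.0, 2.0, 189.0], [50.0, -9.0, 184.0], [50.0, 12.0, 181.0], [6.0, -9.0, 180.0], [8.0, 2.0, 179.0], [9.0, -2.0, 177.0], [5.0, -12.0, 174.0], [29.0, 13.0, 169.0], [2.0, -3.0, 167.0], [24.0, 13.0, 163.0], [27.0, 13.0, 160.0], [1.0, 2.0, 157.0], [-1.0, -7.0, 151.0], [-3.0, 5.0, 145.0], [-3.0, -17.0, 141.0], [-5.0, -2.0, 139.0], [-9.0, 10.0, 131.0], [-17.0, 11.0, 128.0], [52.0, 3.0, 127.0], [55.0, -6.0, 126.0], [-11.0, 9.0, 123.0], [1.0, -11.0, 119.0], [-13.0, 6.0, 117.0], [168.0, 27.0, 116.0], [160.0, 11.0, 116.0], [72.0, -46.0, 115.0], [114.0, 31.0, 115.0], [57.0, 6.0, 115.0], [63.0, 13.0, 115.0], [110.0, -48.0, 114.0], [178.0, -24.0, 114.0], [156.0, -29.0, 114.0], [38.0, -14.0, 114.0], [175.0, -33.0, 114.0]]
scene 308
[[45.0, -10.0, 204.0], [42.0, 1.0, 203.0], [40.0, 13.0, 202.0], [39.0, -6.0, 202.0], [49.0, -9.0, 201.0], [43.0, 2.0, 200.0], [50.0, 13.0, 200.0], [45.0, 10.0, 199.0], [47.0, -9.0, 197.0], [48.0, -6.
[... 238 characters left out ...]
 [5.0, 7.0, 153.0], [1.0, -2.0, 137.0], [-2.0, -9.0, 133.0], [-0.0, 10.0, 131.0], [-7.0, 11.0, 130.0], [51.0, -1.0, 129.0], [-3.0, 4.0, 127.0], [54.0, -3.0, 126.0], [51.0, -8.0, 126.0], [47.0, 6.0, 125.0], [49.0, 7.0, 124.0], [57.0, 6.0, 123.0], [56.0, 4.0, 121.0], [55.0, -9.0, 119.0], [68.0, 3.0, 117.0], [63.0, -6.0, 116.0], [5.0, 11.0, 116.0], [50.0, 9.0, 115.0], [50.0, -1.0, 115.0], [62.0, 9.0, 115.0], [63.0, -11.0, 115.0], [-68.0, -33.0, 114.0], [13.0, 10.0, 114.0]]
cam in tcp [ 0.0744 -0.0002 -0.1436] 
 [[ 0.0003 -0.9563 -0.2924]
 [ 1.      0.0003  0.0001]
 [-0.     -0.2924  0.9563]] 
 301.920748059092 
Rt [[ 0.9432  0.3324 -0.    ]
 [ 0.3324 -0.9432  0.    ]
 [-0.     -0.     -1.    ]]
```

```bash
cat >> h.py <<'E'
YAW=-.318; O=np.array([.542,.1096])
def wpos(x,z,y=0,o=None,yaw=None):
    o=O if o is None else o; yaw=YAW if yaw is None else yaw
    c,s=np.cos(yaw),np.sin(yaw); return np.array([o[0]+c*x-s*y,o[1]+s*x+c*y,z])
def rot(th,yaw=None):  # tool z=(sin th,-cos th) in tin xz, tool y=-tin y
    yaw=YAW if yaw is None else yaw
    c,s=np.cos(yaw),np.sin(yaw); ex=np.array([c,s,0]);ey=np.array([-s,c,0]);ez=np.array([0,0,1.])
    z=np.sin(th)*ex-np.cos(th)*ez; y=-ey; return np.stack([np.cross(y,z),y,z],1)
def tcp(gx,gz,th,back=0): # TCP so that grasp point is at gx,gz (tin, m)
    d=.019-back; return wpos(gx+np.sin(th)*d,gz-np.cos(th)*d)
E
python3 - <<'E'
from h import *
np.set_printoptions(precision=4,suppress=True)
for a in [(.043,.203,.79,.1),(.043,.203,.79,0),(.072,.137,-.16,0),(.08,.137,-.16,0)]:
    print(manip.inverse_kinematics(tcp(*a),rot(a[2])))
manip.move_ptp(tcp(.035,.19,.6,.15),rot(.6))
manip.dwell(.3)
p,d,W=cloud("wrist");save("w1",p);np.savez("w1",p=p,d=d,W=W)
for n in ["lever","lever_end","bail","crossbar","bail_grip","keeper"]:
    print(n,[((tinframe(np.array(r["at"]),O,YAW)*1000).round(1),round(r["confidence"],2)) for r in manip.look_for("wrist",n)[:2]])
print(manip.current_time(),manip.current_qpos(),manip.current_force())
E
```

```text
None
None
[0.0437 0.6597 1.4625 0.0613 1.1699 1.9043]
[0.0394 0.6717 1.4402 0.0603 1.1804 1.901 ]
lever [(array([ 19.9,   3.2, 172. ]), 0.93)]
lever_end [(array([ 16.2,   1.9, 170.9]), 0.73), (array([ 37.7,   0.1, 199.5]), 0.36)]
bail [(array([ 34.6,  -3.1, 169. ]), 0.69)]
crossbar [(array([ 39. ,   0.7, 202.6]), 0.79)]
bail_grip [(array([ 39.9,   0.5, 195.9]), 0.63)]
keeper [(array([ 97.2,  -7.5, 110.3]), 0.66)]
4.5917 [ 0.3184  0.045   1.9802 -0.5542  0.6914  2.5632] [0.8063 0.2403 0.2628]
```

View pics/w1.png

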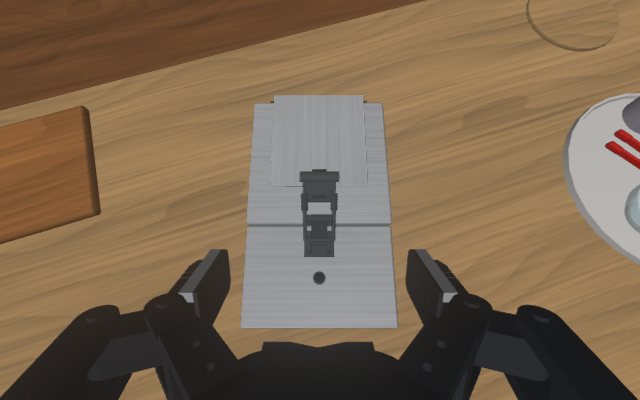

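The wrist view shows the tin with the latch in line: the grip at about (320,176), the lever plate at (320,225), the stud at (319,278) and the lid seam at row 224. There is also something like a raised panel on the lid (rows 96–186), so I'll check its height and which tilts the arm can reach.

```bash
python3 - <<'E'
from h import *
np.set_printoptions(precision=4,suppress=True,linewidth=150)
f=np.load("w1.npz");W=f["W"];T=tinframe(W,O,YAW)*1000
for r in range(100,330,8): print(r,T[r,320].round(0),T[r,290].round(0),T[r,260].round(0))
# rect fit on this cloud
for lo,hi in((104,116),(112,125)):
    m=((T[...,2]>lo)&(T[...,2]<hi)).astype(np.uint8)
    n,l,s,c=cv2.connectedComponentsWithStats(m);i=1+np.argmax(s[1:,4]);P=T[l==i];print(len(P),np.median(P[:,2]),cv2.minAreaRect(P[:,:2].astype(np.float32)))
P=T[265:292,305:335].reshape(-1,3);P=P[P[:,2]>114];print("stud",len(P),P.mean(0) if len(P) else 0, P[:,2].max() if len(P) else 0)
m=(T[...,2]>190)&(T[...,2]<215)&(abs(T[...,1])<40)&(T[...,0]>0);P=T[m];print("grip",len(P),np.percentile(P,[2,50,98],axis=0))
for q6flip in (0,1):
  for th in (.8,.7,.6,.4,.2,0):
    R=rot(th); R=R@np.diag([-1,-1,1]) if q6flip else R
    print(q6flip,th,manip.inverse_kinematics(tcp(.043,.203,th,.0),R))
E
```

```text
100 [185.  -3. 112.] [186.  37. 111.] [265. 102.  -0.]
108 [174.  -3. 112.] [173.  36. 112.] [175.  77. 110.]
116 [161.  -3. 112.] [161.  36. 113.] [162.  76. 110.]
124 [150.  -3. 111.] [148.  36. 114.] [151.  75. 110.]
132 [136.  -3. 114.] [137.  35. 113.] [139.  75. 110.]
140 [125.  -3. 114.] [126.  35. 112.] [127.  74. 110.]
148 [115.  -3. 112.] [115.  35. 112.] [116.  73. 111.]
156 [104.  -3. 112.] [104.  34. 113.] [104.  72. 111.]
164 [ 93.  -3. 113.] [ 93.  34. 111.] [ 94.  72. 110.]
172 [ 45.  -2. 203.] [ 82.  34. 112.] [ 83.  71. 110.]
180 [ 38.  -2. 201.] [ 71.  34. 113.] [ 72.  71. 111.]
188 [ 56.  -3. 128.] [ 62.  34. 110.] [ 62.  70. 110.]
196 [ 48.  -3. 122.] [ 52.  33. 110.] [ 51.  69. 112.]
204 [ 41.  -3. 112.] [ 42.  33. 110.] [ 42.  69. 110.]
212 [ 32.  -3. 111.] [ 31.  33. 112.] [ 31.  68. 112.]
220 [  6.  -2. 179.] [ 22.  32. 111.] [ 22.  68. 111.]
228 [  2.  -2. 161.] [ 12.  32. 110.] [ 13.  67. 110.]
236 [ -3.  -3. 143.] [  3.  32. 110.] [  3.  67. 110.]
244 [ -9.  -3. 126.] [ -6.  32. 111.] [ -6.  66. 111.]
252 [-16.  -3. 115.] [-15.  31. 111.] [-15.  66. 109.]

[... 831 characters left out ...]
8.4694 191.6923]
 [ 40.9558  -1.3187 203.6274]
 [ 51.0557  15.9262 205.1923]]
0 0.8 [ 0.244   0.3444  2.0288 -1.4465  0.3955 -2.8628]
0 0.7 None
0 0.6 [ 0.2015  0.3362  1.9334 -0.7246  0.4366  2.6879]
0 0.4 [ 0.1592  0.359   1.8256 -0.3125  0.621   2.2722]
0 0.2 [ 0.1198  0.4071  1.7099 -0.1127  0.8462  2.0758]
0 0 [ 0.0847  0.4745  1.5899 -0.      1.0772  1.9735]
1 0.8 [ 0.244   0.3444  2.0288 -1.4465  0.3955  0.2788]
1 0.7 [ 0.2229  0.3361  1.9829 -1.0623  0.3895 -0.1116]
1 0.6 [ 0.2015  0.3362  1.9334 -0.7246  0.4366 -0.4537]
1 0.4 [ 0.1592  0.359   1.8256 -0.3125  0.621  -0.8694]
1 0.2 [ 0.1198  0.4071  1.7099 -0.1127  0.8462 -1.0657]
1 0 [ 0.0847  0.4745  1.5899 -0.      1.0772 -1.1681]
```

```bash
cat >> h.py <<'E'
O=wpos(0,0,-.0013)[:2]
F=np.diag([-1.,-1,1])
def R_(th): return rot(th)@F
EX=np.array([np.cos(YAW),np.sin(YAW),0])
def fxz(): f=np.array(manip.current_force()); return np.array([f@EX,f[2]])
C0=.03      # th = slope + C0
DEEP=.003
def grip_pose(bx,bz,s):  # crossbar centre, slope -> TCP pose
    gx=bx+.005*np.cos(s)-.020*np.sin(s); gz=bz+.005*np.sin(s)+.020*np.cos(s); th=s+C0
    return tcp(gx,gz,th,-DEEP),R_(th)
def pin(L): a=np.pi-L+.244; return np.array([.014*np.cos(a),.124+.014*np.sin(a)])
E
python3 - <<'E'
from h import *
np.set_printoptions(precision=4,suppress=True,linewidth=150)
s=.671
p,R=grip_pose(.0532,.1812,s)
z=R[:,2]
manip.move_ptp(p-.10*z,R)
manip.move_l(p,max_speed=.08)
f0=fxz();manip.set_gripper(.25,40);manip.dwell(.2)
print(f0,fxz(),manip.current_grip_width(),manip.current_grip_force(),manip.current_time())
pp,d,W=cloud("wrist");save("w2",pp);np.savez("w2",p=pp,d=d,W=W)
pp,d=manip.grab_frame("scene");save("s2",pp,(350,150,510,270),5)
E
```

```text
[0.7283 0.166 ] [0.6305 0.4363] 0.4012993684383242 39.68380630016327 9.1583
```

View pics/w2.png

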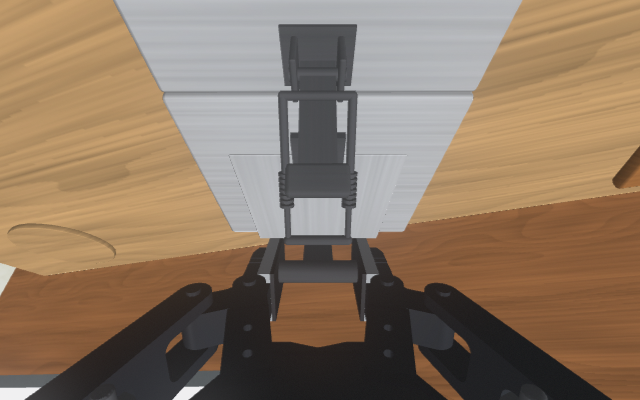

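The picture shows the T rod at px (317,271), held between both pads, with the bail in line with the lever. The next move swings it down while pulling it outward.

```bash
cat > a.py <<'E'
from h import *
np.set_printoptions(precision=4,suppress=True,linewidth=150)
L=1.72
for s in (.54,.41,.28,.17):
    b=pin(L)+.0696*np.array([np.cos(s),np.sin(s)])
    manip.move_l(*grip_pose(*b,s),max_speed=.06); print(s,b.round(4),fxz())
# pull out
for L in (1.9,2.05,2.12):
    b=pin(L)+.0706*np.array([np.cos(s),np.sin(s)])
    manip.move_l(*grip_pose(*b,s),max_speed=.04); print(L,b.round(4),fxz())
for s in (.08,0.0,-.06):
    b=pin(L)+.0706*np.array([np.cos(s),np.sin(s)])
    manip.move_l(*grip_pose(*b,s),max_speed=.05); print(s,b.round(4),fxz())
print(manip.current_time(),manip.current_grip_width(),manip.current_grip_force())
p,d=manip.grab_frame("scene");save("s3",p,(380,170,480,250),8)
p,d,W=cloud("wrist");save("w3",p);np.savez("w3",p=p,d=d,W=W)
E
python3 a.py
```

```text
0.54 [0.0584 0.1737] [ 0.3468 -0.4043]
0.41 [0.0625 0.1657] [-0.5805 -0.6221]
0.28 [0.0656 0.1572] [-0.6901 -0.9995]
0.17 [0.0673 0.1497] [-1.5909 -1.8998]
1.9 [0.0708 0.1499] [-7.2331 -3.5647]
2.05 [0.0728 0.1496] [-8.392  -4.9347]
2.12 [0.0738 0.1493] [-10.062   -3.8412]
0.08 [0.0746 0.143 ] [-8.7837 -4.071 ]
0.0 [0.0748 0.1374] [-8.1344 -3.0705]
-0.06 [0.0747 0.1331] [-8.1603 -2.4178]
12.375 0.4075226874155375 40.16555070877075
```

View pics/w3.png

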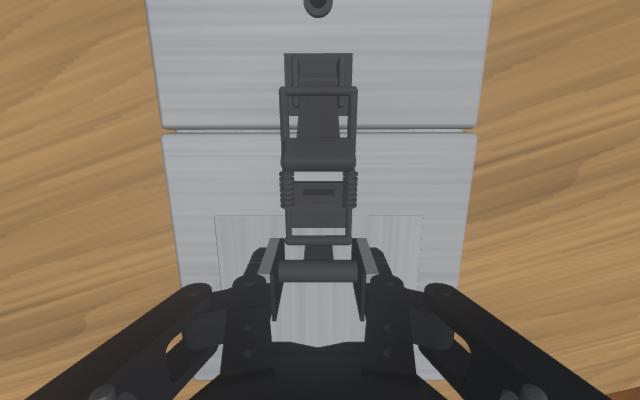

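View pics/s3.png

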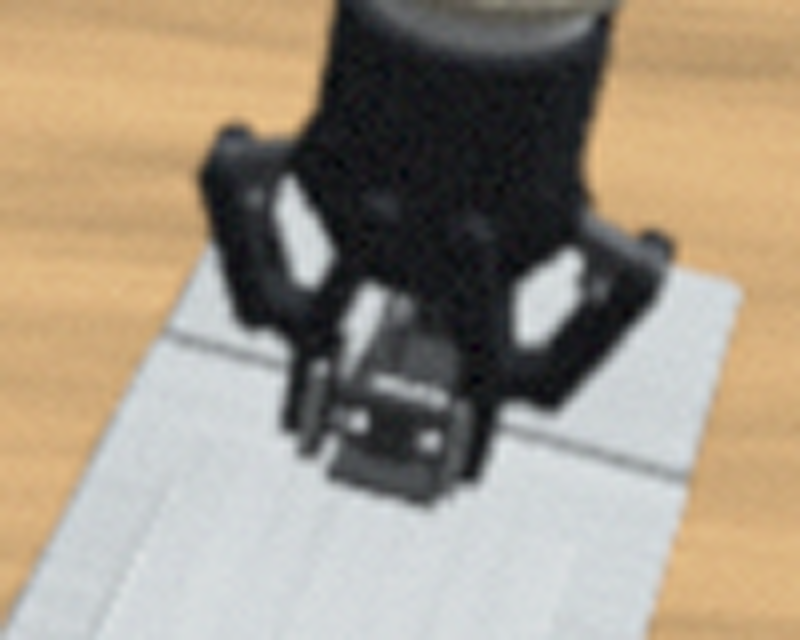

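The wrist view shows the keeper at rows 180–228, the crossbar at row 240 (just beyond the lip) and the rod at row 271. Before descending I'll compare their x positions in depth.

```bash
python3 - <<'E'
from h import *
T=tinframe(np.load("w3.npz")["W"],O,YAW)*1000
for r in list(range(172,200,4))+list(range(200,282,2)): print(r,T[r,300:338:12].round(0).tolist())
m=(T[...,2]>105)&(T[...,2]<116);P=T[m];print(np.percentile(P[:,2],[5,50,95]))
E
```

```text
172 [[40.0, -10.0, 111.0], [40.0, -3.0, 111.0], [40.0, 3.0, 110.0], [40.0, 10.0, 111.0]]
176 [[42.0, -10.0, 111.0], [42.0, -3.0, 110.0], [42.0, 3.0, 111.0], [42.0, 10.0, 111.0]]
180 [[44.0, -10.0, 111.0], [44.0, -3.0, 111.0], [44.0, 3.0, 111.0], [44.0, 10.0, 110.0]]
184 [[45.0, -10.0, 116.0], [45.0, -3.0, 115.0], [45.0, 3.0, 116.0], [45.0, 10.0, 116.0]]
188 [[47.0, -10.0, 116.0], [47.0, -3.0, 117.0], [48.0, 3.0, 116.0], [47.0, 10.0, 116.0]]
192 [[50.0, -10.0, 116.0], [48.0, -3.0, 123.0], [48.0, 3.0, 123.0], [50.0, 10.0, 116.0]]
196 [[52.0, -10.0, 117.0], [49.0, -3.0, 128.0], [49.0, 3.0, 128.0], [52.0, 10.0, 116.0]]
200 [[54.0, -10.0, 116.0], [50.0, -3.0, 130.0], [51.0, 3.0, 129.0], [54.0, 10.0, 116.0]]
202 [[55.0, -10.0, 117.0], [52.0, -3.0, 129.0], [51.0, 3.0, 130.0], [55.0, 10.0, 116.0]]
204 [[56.0, -10.0, 117.0], [53.0, -3.0, 128.0], [53.0, 3.0, 128.0], [57.0, 10.0, 115.0]]
206 [[58.0, -10.0, 115.0], [54.0, -3.0, 128.0], [54.0, 3.0, 129.0], [58.0, 10.0, 116.0]]
208 [[59.0, -10.0, 116.0], [55.0, -3.0, 129.0], [55.0, 3.0, 128.0], [59.0, 10.0, 116.0]]
210 [[60.0, -10.0, 117.0], [56.0
[... 2480 characters left out ...]
0, 156.0], [73.0, 3.0, 157.0], [74.0, 8.0, 155.0]]
268 [[73.0, -8.0, 157.0], [74.0, -2.0, 157.0], [74.0, 3.0, 155.0], [74.0, 8.0, 156.0]]
270 [[74.0, -8.0, 157.0], [75.0, -3.0, 156.0], [75.0, 3.0, 157.0], [75.0, 8.0, 157.0]]
272 [[75.0, -8.0, 157.0], [75.0, -2.0, 157.0], [75.0, 3.0, 157.0], [75.0, 8.0, 157.0]]
274 [[76.0, -8.0, 158.0], [76.0, -2.0, 158.0], [76.0, 3.0, 157.0], [76.0, 8.0, 157.0]]
276 [[76.0, -8.0, 159.0], [77.0, -2.0, 158.0], [77.0, 3.0, 157.0], [77.0, 8.0, 157.0]]
278 [[78.0, -8.0, 157.0], [78.0, -2.0, 157.0], [77.0, 3.0, 158.0], [78.0, 8.0, 158.0]]
280 [[79.0, -8.0, 157.0], [79.0, -3.0, 157.0], [79.0, 3.0, 158.0], [79.0, 8.0, 157.0]]
[109.8741418  111.14949994 112.98948904]
```

Referenced to the depth cloud, the keeper lip ends about 5.5 mm nearer than I assumed, and the tool commands read about 3.7 mm high against the camera. The net correction is −1.8 mm in the tool frame. Next: descend, then draw back to the post.

```bash
cat >> h.py <<'E'
O=wpos(-.0018,0)[:2]
E
cat > b.py <<'E'
from h import *
np.set_printoptions(precision=4,suppress=True,linewidth=150)
L=2.2;P=pin(L)
for s in (-.11,-.16,-.20,-.225,-.245,-.255):
    b=P+.0699*np.array([np.cos(s),np.sin(s)])
    manip.move_l(*grip_pose(*b,s),max_speed=.04); f=fxz(); print(s,b.round(4),f)
    if f[1]>5: print("touch");break
# draw back at constant height
z=b[1]
for x in np.arange(.071,.0614,-.0012):
    manip.move_l(*grip_pose(x,z,s),max_speed=.03); f=fxz(); print(x.round(4),f)
    if f[0]>15: print("post");break
print(manip.current_time(),manip.current_grip_width())
p,d,W=cloud("wrist");save("w4",p);np.savez("w4",p=p,d=d,W=W)
T=tinframe(W,O,YAW)*1000
for r in range(190,282,3): print(r,T[r,300:338:12,0].round(0),T[r,300:338:12,2].round(0))
E
python3 b.py
```

```text
-0.11 [0.0747 0.1293] [-6.2227 -1.8718]
-0.16 [0.0743 0.1258] [-6.0677 -1.1061]
-0.2 [0.0738 0.1231] [-6.9071 -1.8867]
-0.225 [0.0734 0.1214] [-5.8952 -1.854 ]
-0.245 [0.0731 0.12  ] [-5.6905 -1.6675]
-0.255 [0.0729 0.1193] [-3.9121 -0.9904]
0.071 [ 0.684  -0.9391]
0.0698 [ 5.9276 -1.2733]
0.0686 [9.4246 0.2137]
0.0674 [10.8326 -0.6325]
0.0662 [11.2902 -0.2447]
0.065 [10.9461 -0.1229]
0.0638 [10.2024 -0.8551]
0.0626 [10.0948 -0.0144]
15.9833 0.4078679100394553
190 [38. 37. 37. 38.] [111. 111. 112. 111.]
193 [39. 39. 39. 39.] [110. 111. 110. 111.]
196 [41. 41. 41. 41.] [110. 111. 110. 111.]
199 [42. 42. 42. 42.] [110. 111. 111. 112.]
202 [44. 44. 44. 44.] [111. 112. 111. 111.]
205 [45. 46. 45. 46.] [112. 111. 112. 110.]
208 [47. 47. 47. 47.] [116. 116. 116. 116.]
211 [48. nan 48. 48.] [116.  nan 116. 115.]
214 [50. 50. 50. 50.] [117. 117. 117. 117.]
217 [51. 50. 50. 52.] [117. 127. 127. 115.]
220 [53. 51. 51. 53.] [115. 129. 129. 116.]
223 [55. 53. 53. 55.] [116. 128. 128. 116.]
226 [56. 54. 54. 56.] [116. 128. 128. 116.]
229 [58. 56. 55. 58.] [116. 128. 129. 115.]
232 [59. 57. 57. 59.] [116. 129. 128. 116.]
235 [61. 59. 58. 61.] [116. 128. 129. 116.]
238 [61. 61. 61. 61.] [124. 124. 124. 123.]
241 [62. 62. 62. 62.] [124. 124. 125. 124.]
244 [64. 64. 64. 64.] [125. 124. 124. 124.]
247 [68. 66. 66. 68.] [115. 122. 122. 115.]
250 [69. 67. 67. 69.] [117. 124. 125. 117.]
253 [70. 68. 68. 70.] [117. 127. 127. 117.]
256 [73. 68. 68. 74.] [112. 130. 131. 111.]
259 [75. 69. 69. 75.] [112. 134. 133. 112.]
262 [68. 68. 68. 68.] [142. 141. 141. 141.]
265 [69. 69. 69. 69.] [142. 143. 143. 143.]
268 [70. 70. 70. 70.] [143. 144. 144. 143.]
271 [71. 71. 71. 71.] [144. 146. 144. 144.]
274 [72. 72. 72. 73.] [145. 145. 144. 144.]
277 [74. 74. 73. 74.] [144. 145. 145. 144.]
280 [75. 75. 75. 75.] [144. 143. 144. 145.]
```

View pics/w4.png

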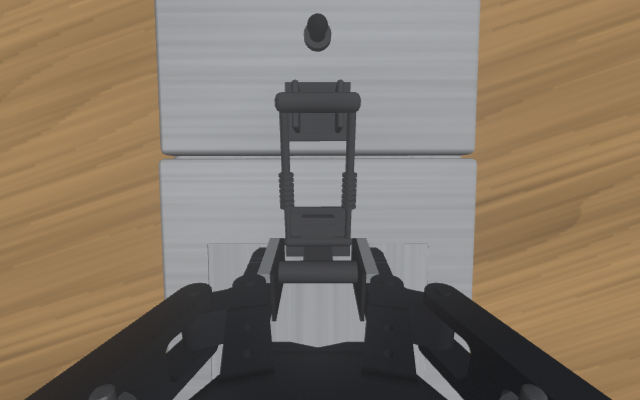

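The view shows the bar at row 241, just in front of the lip (row 236). In depth it is about 2 mm too high and still 5 mm from the seat, so I'll feel for the base plate, lift slightly and draw back to the post.

```bash
cat > c.py <<'E'
from h import *
np.set_printoptions(precision=4,suppress=True,linewidth=150)
s=-.255;x=.0632;z=.1193
R=grip_pose(x,z,s)[1]
def go(x,z): manip.move_l(grip_pose(x,z,s)[0],max_speed=.03)
f0=fxz();touch=False
for i in range(9):
    z-=.0005;go(x,z);f=fxz();print("z",round(z,4),f)
    if f[1]-f0[1]>3: touch=True;break
z+=.0013 if touch else 0
go(x,z);print(fxz())
for i in range(9):
    x-=.0008;go(x,z);f=fxz();print("x",round(x,4),f)
    if f[0]>16: print("post");break
print(manip.current_time(),manip.current_grip_width())
p,d,W=cloud("wrist");save("w5",p,(240,180,400,300),5);np.savez("w5",p=p,d=d,W=W)
T=tinframe(W,O,YAW)*1000
for r in range(220,284,3): print(r,T[r,292:346:9,0].round(0),T[r,292:346:9,2].round(0))
E
python3 c.py
```

```text
z 0.1188 [8.394  0.3323]
z 0.1183 [ 8.5152 -1.2136]
z 0.1178 [ 7.9778 -0.9123]
z 0.1173 [7.5138 0.199 ]
z 0.1168 [ 7.8116 -0.2197]
z 0.1163 [7.4662 0.2991]
z 0.1158 [7.3667 0.3999]
z 0.1153 [6.3941 2.3712]
z 0.1148 [5.1489 6.5882]
[ 7.1665 -0.4326]
x 0.0624 [10.2565  0.2278]
x 0.0616 [10.0804  0.1466]
x 0.0608 [10.5971 -0.5489]
x 0.06 [ 9.8141 -0.6996]
x 0.0592 [10.5396 -0.8098]
x 0.0584 [10.5627  0.5475]
x 0.0576 [13.5031 -0.426 ]
x 0.0568 [17.4529 -1.0115]
post
20.5333 0.40851339863765757
220 [48. 48. 48. 48. 48. 48.] [116. 116. 116. 115. 116. 117.]
223 [50. 50. 50. 50. 50. 50.] [117. 116. 115. 116. 117. 116.]
226 [51. 50. 50. 50. 50. 51.] [117. 124. 124. 123. 124. 116.]
229 [53. 51. 50. 51. 51. 53.] [116. 128. 129. 128. 128. 116.]
232 [55. 52. 52. 52. 52. 54.] [116. 130. 129. 128. 128. 117.]
235 [56. 53. 54. 53. 53. 56.] [116. 130. 128. 129. 129. 116.]
238 [56. 55. 55. 55. 55. 56.] [121. 129. 128. 129. 130. 122.]
241 [58. 56. 56. 56. 56. 58.] [123. 129. 128. 129. 130. 121.]
244 [59. 58. 58. 57. 58. 59.] [122. 129. 128. 130. 129. 122.]
247 [62. 59. 59. 59. 59. 63.] [116. 130. 128. 129. 129. 115.]
250 [64. 64. 62. 62. 62. 64.] [116. 116. 123. 122. 123. 116.]
253 [66. 65. 63. 63. 63. 65.] [115. 117. 125. 125. 126. 116.]
256 [67. nan 64. 64. 64. 67.] [116.  nan 128. 128. 129. 116.]
259 [69. 69. 64. 64. 65. 68.] [115. 116. 131. 131. 130. 117.]
262 [64. 64. 64. 64. 63. 63.] [138. 138. 138. 138. 139. 139.]
265 [65. 65. 65. 65. 64. 65.] [140. 139. 140. 139. 140. 140.]
268 [66. 66. 66. 65. 65. 66.] [140. 141. 141. 141. 141. 140.]
271 [67. 67. 67. 66. 67. 66.] [141. 141. 141. 142. 141. 142.]
274 [68. 67. 68. 68. 68. 68.] [142. 143. 142. 141. 142. 143.]
277 [69. 69. 69. 69. 69. 69.] [141. 141. 141. 141. 142. 142.]
280 [71. 71. 70. 71. 71. 70.] [140. 142. 142. 141. 141. 142.]
283 [83. 83. 83. 83. 83. 83.] [113. 112. 113. 113. 113. 113.]
```

View pics/w5.png

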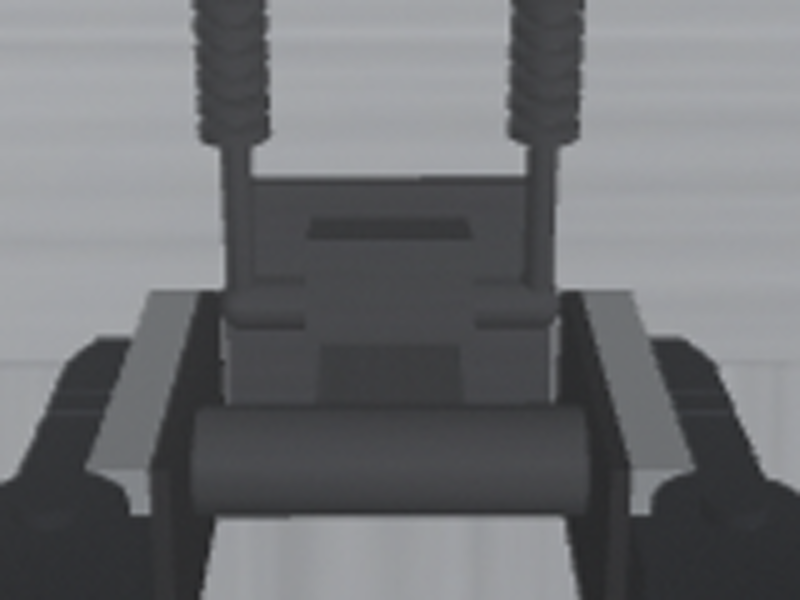

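The bar ends show under the lip at crop y≈308, the keeper covers its middle, and the force rose against the post, so it is hooked. Next: release, locate the lever and position for the fold.

```bash
cat >> h.py <<'E'
PV=np.array([-.004,.124])
def push_pose(L,r=.051,t=.003,gap=0.):
    u=np.array([-np.cos(L),np.sin(L)]);n=np.array([np.sin(L),np.cos(L)])
    c=PV+r*u+(t+gap)*n; return wpos(c[0]+.011,c[1]),R_(0),n
E
cat > d.py <<'E'
from h import *
np.set_printoptions(precision=4,suppress=True,linewidth=150)
T=tinframe(np.load("w5.npz")["W"],O,YAW)*1000
m=(T[...,2]>140)&(T[...,0]<30)&(T[...,0]>-40)&(abs(T[...,1])<20);P=T[m];print(len(P),np.percentile(P,[2,50,98],axis=0) if len(P) else 0)
manip.dwell(.2)
manip.set_gripper(.75);print(fxz())
z=manip.current_tcp_rot()[:,2];p=np.array(manip.current_ee_pos())
manip.move_l(p-.09*z,max_speed=.15)
manip.set_gripper(0.)
p,R,n=push_pose(1.43,gap=.012)
manip.move_ptp(p+[0,0,.05],R)
pp,d,W=cloud("wrist");save("w6",pp);np.savez("w6",p=pp,d=d,W=W)
T=tinframe(W,O,YAW)*1000
m=(T[...,2]>118)&(T[...,0]<30)&(T[...,0]>-60)&(abs(T[...,1])<13);P=T[m];P=P[np.argsort(-P[:,2])];print(len(P),P[::max(1,len(P)//25)].round(0).tolist())
for n in ["crossbar","bail_grip"]: print(n,[((tinframe(np.array(r["at"]),O,YAW)*1000).round(1),round(r["confidence"],2)) for r in manip.look_for("wrist",n)[:2]])
print(manip.current_time(),fxz())
E
python3 d.py
```

```text
4570 [[-13.0648 -12.0682 140.5115]
 [ -7.7102  -0.0058 177.9404]
 [ -4.0412  12.1216 183.4476]]
[-0.0622  0.9534]
14980 [[-7.0, -11.0, 328.0], [-5.0, 8.0, 325.0], [-5.0, 11.0, 323.0], [-4.0, 9.0, 320.0], [-3.0, 8.0, 318.0], [3.0, 2.0, 317.0], [3.0, 4.0, 315.0], [-3.0, -9.0, 314.0], [-4.0, 7.0, 312.0], [3.0, 2.0, 311.0], [-3.0, 7.0, 309.0], [3.0, -0.0, 307.0], [-3.0, 9.0, 305.0], [-0.0, -4.0, 302.0], [-3.0, -9.0, 299.0], [-3.0, 12.0, 296.0], [2.0, 7.0, 286.0], [2.0, -5.0, 282.0], [7.0, 3.0, 277.0], [13.0, -1.0, 275.0], [23.0, -1.0, 267.0], [3.0, 4.0, 261.0], [2.0, -1.0, 252.0], [7.0, 8.0, 241.0], [-8.0, -6.0, 181.0], [-15.0, -10.0, 120.0]]
crossbar [(array([ 35.8,  -6.1, 128.3]), 0.7), (array([ -6.3,  -2.4, 141.1]), 0.55)]
bail_grip [(array([ 37.5,  -7.6, 123.7]), 0.76)]
23.1167 [-0.2839 -0.9553]
```

View pics/w6.png

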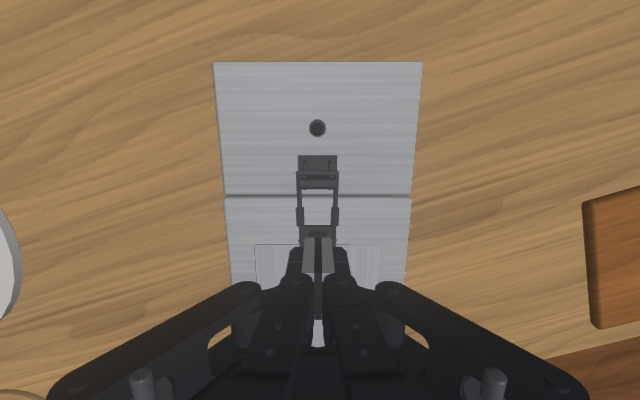

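The view shows the bail still in the keeper (px 318,232) and the lever upright at (318,180). The closed fingertips sit just on its +x side, so I'll begin the fold and watch the tangential force.

```bash
cat > e.py <<'E'
from h import *
np.set_printoptions(precision=2,suppress=True,linewidth=150)
p,R,n=push_pose(1.43,gap=.012)
manip.move_l(p,R,max_speed=.1);fb=fxz();print("bias",fb)
for L in np.arange(1.5,.44,-.07):
    p,R,n=push_pose(L);manip.move_l(p,max_speed=.06);f=fxz()-fb;print(round(L,2),f,round(f@n,2))
    if f@n>16: print("stop");break
print(manip.current_time(),"bias",fb)
p,d=manip.grab_frame("wrist");save("w7",p)
E
python3 e.py
```

```text
bias [-0.33 -0.48]
1.5 [-0.22  0.29] -0.2
1.43 [0.14 0.3 ] 0.18
1.36 [0.92 1.33] 1.18
1.29 [1.09 2.72] 1.81
1.22 [1.06 2.55] 1.88
1.15 [1.46 2.52] 2.37
1.08 [1.87 1.9 ] 2.55
1.01 [1.36 2.14] 2.29
0.94 [1.38 2.63] 2.67
0.87 [1.29 2.39] 2.53
0.8 [1.18 1.65] 1.99
0.73 [0.61 2.22] 2.06
0.66 [0.19 0.94] 0.86
0.59 [1.72 1.23] 1.98
0.52 [0.31 0.81] 0.86
0.45 [-0.2   1.18] 0.98
27.8083 bias [-0.33 -0.48]
```

View pics/w7.png

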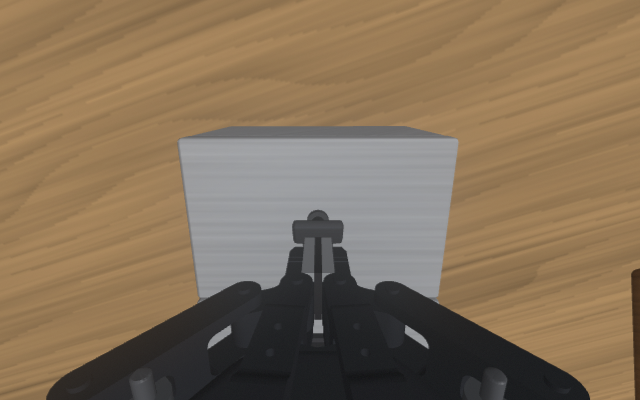

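The view shows the lever folding towards the stud, but the force is no more than pivot friction, so the bail may have slipped off. I'll check with the scene and top cameras.

```bash
python3 - <<'E'
from h import *
np.set_printoptions(precision=1,suppress=True,linewidth=150)
p,R,n=push_pose(.45,gap=.07);manip.move_l(p+[0,0,.06],max_speed=.2)
p,d=manip.grab_frame("scene");save("s8",p,(385,175,485,250),8)
p,d,W=cloud("top");T=tinframe(W,O,YAW)*1000
m=(abs(T[...,1])<20)&(T[...,0]>10)&(T[...,0]<110)&(T[...,2]>119)&(T[...,2]<230);P=T[m];P=P[np.argsort(P[:,0])];print(len(P),P[::max(1,len(P)//30)].round(0).tolist())
p,d,W=cloud("scene");T=tinframe(W,O,YAW)*1000
m=(abs(T[...,1])<20)&(T[...,0]>-20)&(T[...,0]<110)&(T[...,2]>119)&(T[...,2]<230);P=T[m];P=P[np.argsort(P[:,0])];print(len(P),P[::max(1,len(P)//30)].round(0).tolist())
print(manip.current_time())
E
```

```text
155 [[11.0, 17.0, 126.0], [14.0, -15.0, 125.0], [19.0, 18.0, 124.0], [22.0, 16.0, 125.0], [25.0, 15.0, 123.0], [29.0, -11.0, 121.0], [32.0, 18.0, 123.0], [35.0, 17.0, 120.0], [38.0, 15.0, 124.0], [42.0, 18.0, 119.0], [48.0, -14.0, 119.0], [50.0, 18.0, 120.0], [51.0, 6.0, 126.0], [53.0, -13.0, 121.0], [53.0, 7.0, 125.0], [55.0, 10.0, 126.0], [56.0, -1.0, 128.0], [57.0, -12.0, 123.0], [58.0, 0.0, 126.0], [59.0, -6.0, 142.0], [60.0, -2.0, 145.0], [61.0, -11.0, 143.0], [61.0, -13.0, 142.0], [62.0, -15.0, 141.0], [63.0, -10.0, 142.0], [64.0, -12.0, 141.0], [64.0, -15.0, 143.0], [65.0, -16.0, 138.0], [66.0, -11.0, 141.0], [67.0, -7.0, 145.0], [67.0, -16.0, 141.0]]
239 [[-20.0, 8.0, 135.0], [-17.0, 4.0, 132.0], [-15.0, 16.0, 127.0], [-13.0, 7.0, 136.0], [-12.0, -9.0, 122.0], [-10.0, 17.0, 125.0], [-8.0, 2.0, 127.0], [-7.0, 13.0, 125.0], [-6.0, -16.0, 127.0], [-3.0, 0.0, 127.0], [-2.0, 6.0, 124.0], [-0.0, -9.0, 123.0], [2.0, 14.0, 126.0], [4.0, 0.0, 122.0], [6.0, 15.0, 126.0], [11.0, 16.0, 126.0], [16.0, -13.0, 126.0], [24.0, -18.0, 120.0], [28.0, -15.0, 125.0], [34.0, -13.0, 123.0], [51.0, 14.0, 119.0], [59.0, 16.0, 120.0], [63.0, -9.0, 142.0], [64.0, -2.0, 142.0], [64.0, -2.0, 127.0], [65.0, 11.0, 141.0], [66.0, -7.0, 129.0], [66.0, -1.0, 141.0], [67.0, 12.0, 137.0], [68.0, 12.0, 140.0], [68.0, -8.0, 143.0], [69.0, 3.0, 138.0], [70.0, -7.0, 135.0], [71.0, 3.0, 136.0], [73.0, -14.0, 141.0]]
28.7917
```

View pics/s8.png

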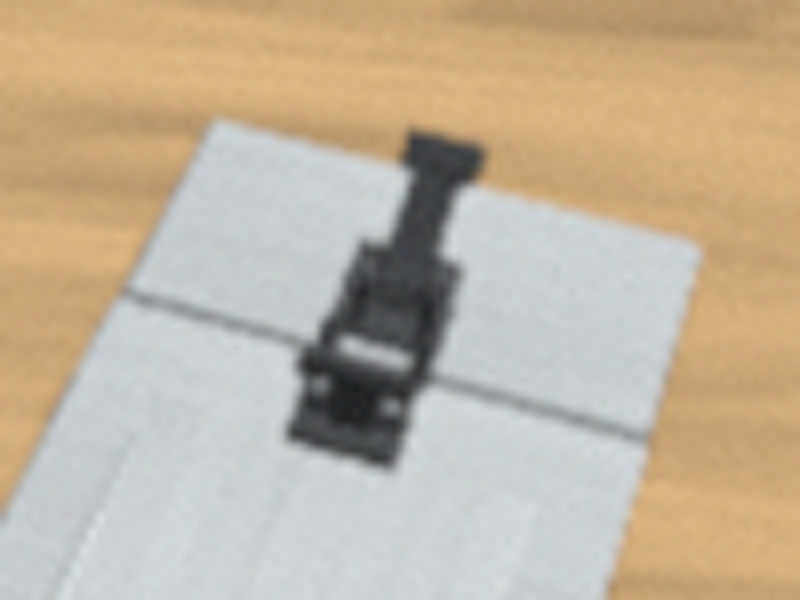

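The depth shows the T grip still at x≈65 mm, z≈138 mm, its hooked position, and the picture shows the bail level in the keeper. It has held, so I'll continue down to the stud in fine steps.

```bash
cat > f.py <<'E'
from h import *
np.set_printoptions(precision=2,suppress=True,linewidth=150)
p,R,n=push_pose(.6,gap=.015);manip.move_l(p,max_speed=.15);fb=fxz();print("bias",fb)
def go(L,v=.03):
    p,R,n=push_pose(L);manip.move_l(p,max_speed=v);f=fxz()-fb;f=(f+fxz()-fb)/2;print(round(L,3),f,round(f@n,2));return f@n
for L in (.5,.42,.36,.31,.27): 
    if go(L)>7: break
while L>-.1 and manip.current_time()<60:
    L-=.012
    if go(L,.015)>6.5: break
manip.dwell(.4);f=fxz()-fb;print("hold",f,manip.current_time(),L)
E
python3 f.py
```

```text
bias [0.37 0.32]
0.5 [ 0.12 -0.25] -0.16
0.42 [ 0.28 -0.19] -0.06
0.36 [-0.35 -0.42] -0.51
0.31 [-0.48 -0.53] -0.65
0.27 [-0.39 -0.02] -0.12
0.258 [-1.07  1.16] 0.85
0.246 [0.29 0.68] 0.73
0.234 [-0.37  0.21] 0.12
0.222 [-0.98  1.7 ] 1.44
0.21 [-1.22  1.82] 1.52
0.198 [-0.9   0.64] 0.45
0.186 [-1.45  1.01] 0.72
0.174 [-1.57  1.29] 1.0
0.162 [-0.94  0.54] 0.38
0.15 [-0.12 -0.13] -0.15
0.138 [-0.99  0.79] 0.64
0.126 [-1.13  4.46] 4.28
0.114 [-2.09  7.72] 7.43
hold [-2.07  7.46] 35.15 0.1139999999999999
```

```bash
python3 - <<'E'
from h import *
np.set_printoptions(precision=2,suppress=True,linewidth=150)
p=np.array(manip.current_ee_pos());manip.move_l(p+[0,0,.01],max_speed=.02);manip.move_l(p+[0,0,.08]+.09*EX,max_speed=.15);manip.dwell(.3)
p,d,W=cloud("wrist");T=tinframe(W,O,YAW)*1000
m=(abs(T[...,1])<10)&(T[...,0]>-62)&(T[...,0]<-22)&(T[...,2]>118)&(T[...,2]<170);P=T[m];print(len(P))
if len(P):
    for a in range(-62,-22,5):
        q=P[(P[:,0]>=a)&(P[:,0]<a+5)]
        if len(q): print(a,len(q),np.median(q[:,2]))
p,d,W=cloud("top");T=tinframe(W,O,YAW)*1000
m=(abs(T[...,1])<16)&(T[...,0]>45)&(T[...,0]<85)&(T[...,2]>134)&(T[...,2]<150);print("grip",m.sum(),np.median(T[m],0) if m.any() else 0)
print(manip.current_time(),fxz())
E
```

```text
1517
-62 179 135.46376831981195
-57 241 135.0408950486095
-52 234 134.2858230334872
-47 182 132.62139935446623
-42 184 131.9411596291988
-37 161 131.23848583821552
-32 182 130.62605291229877
-27 154 129.8938209009484
grip 56 [ 62.84  -1.06 140.78]
37.1333 [-0.71  0.02]
```

```bash
python3 -c "
from bench import manip
print(manip.sign_off())"
```

```text
the job is handed in; nothing more can be done
None
```

The job is handed in at about 37 s: the crossbar is hooked under the keeper's lip and the lever rests past centre on its stud at about 0.14 rad, pressed with roughly 7 N; the hand-in returned no verdict.

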